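Sweep the terminal blocks into the catch tray

ROBOT

A 6-joint arm with a two-finger parallel gripper is mounted at the origin on a cart in front of the work surface, level with it; the furniture and walls round the work are solid. World frame = base frame: x ahead of the robot, y to its left, z up, the work surface at z = 0. Lengths are in mm, angles in rad, forces in N, time in s.
With the tool pointing down it reaches from about 350 to 875 mm from the base axis. Payload 4.2 kg.
Tool frame: the origin (TCP) lies midway between the tips of the shut fingers; the grasp point (between the pads) lies 19 mm behind it (arm.tcp_to_grasp is the distance from the TCP to the grasp point, in mm); z points along the fingers, y is the line along which they close (so a half turn about z gives the same grasp; the last joint's range is limited). The gripper opens to 85 mm and grips with 20 to 120 N. Pads are 22 mm wide; open, the fingers measure 114 mm over their backs; the gripper's body (76 mm by 85 mm) begins 54 mm behind the grasp point. The pads swing forward as they close: fully open they stand 13 mm farther back than shut.
Start: joints at [-0.988, 0.385, 0.008, 0, -1.194, -0.259], TCP at [198.872, -592.494, 231.312] pointing down, gripper open.
Joint ranges: [-3.14, 3.14], [-1.21, 2.06], [-1.07, 1.41], [-3.16, 2.05], [-2.99, -0.16], [-3.1, 3.1]. Speed limits (rad/s): [2.79, 2.79, 3.14, 3.14, 3.14, 3.14].

INTERFACE

Orientations are given as a unit quaternion [x, y, z, w].
In Python, from bench import arm gives the robot as it stands.
- The arm moves only by the tool arm_command, never from a script. Its argument "rows" is a list of rows, each a list of 2 entries, a list of its own where there are three numbers: the shift along the tool's x, y, z as a fraction of full scale, then the turn, a rotation vector about the tool's x, y, z as a fraction of full scale. In form: [[[x, y, z], [wx, wy, wz]], ...]. A call has 1 to 5 rows; each row is the pose to reach, as a shift and turn from the pose commanded when the call began, along the tool's axes at that moment, turning the shorter way round; what a row does not reach only later rows make up. Full scale, the value 1, is 0.25 m for a shift and 180 degrees for a turn. A row lasts 1/10 s, in which the tool goes at most 50 mm and 8.59 degrees, less where a joint would pass 70% of its speed; a pose out of reach is approached as far as the arm can. A call with a number of a shift or a turn outside -1 to 1 is refused whole. A call with a gripper value outside its range is refused whole. "grip" is the opening, from 0 (shut) to 1 (fully open), set as the call begins (left out, the last holds). The fingers move at their own pace and stop on an object; the grip force is fixed at half the most. Time passes only in rows, so rows that repeat a pose let the fingers close. It gives the time, the measured TCP pose, the force, the opening and the grip force at its end, in the units of the state.
- arm.read_state(): the state, without advancing time (a new reading comes with each control period).
- arm.get_image(name): name is "scene" or "top"; returns (picture, depth): 384x512x3 uint8, blue, green, red; 384x512 float32, mm along the optical axis (not along the pixel's ray), 0 where there is no reading.
- arm.camera_info(name): a dict with "fx", "fy", "cx", "cy" (pixels), "extrinsics" (4x4, takes a point from camera to world coordinates). Camera axes: x right, y down, z forward; pixel columns grow to the right and rows downward; lengths in mm; the calibration is good to about 2 mm. A picture is of the moment at which its call begins. camera_info takes no time and is no camera call.
- arm.job_done(): hands the job in; it is judged then, once.
Trained networks look in the newest picture that a camera, given by its name, has taken for a name from the list of things; names that differ only in an ending like _2 or _b are one class to them, and where a whole thing is asked for, a point or a joint stands for the part that bears it (a point fixed in the world has none). Each returns a list of dicts, best first, with "score" (0 to 1); they miss things now and then, are a little off and sometimes report something else, mostly with a low value. They report only what shows in the picture. A call takes as long as a camera call.
- arm.spot_in(camera, query): "position" ([column, row] in pixels, amid what is visible of it).
The state is a dict: "clock": time; "joints": joint angles; "joint_vel": joint speeds; "joint_efforts": joint torques, N m; "position": TCP position; "ee_rot": TCP orientation; "contact_force": force on the tool from outside, world axes, zero at the start; "wrist_torque": the same for the moment, N m; "gripper_width": finger opening in mm; "grasp_force": force on a finger pad.
Only numpy, scipy, OpenCV 4.12 (cv2) and the standard library are available. Lean on these libraries where they do the work, as an engineer would, in place of code of your own. Each camera call takes 0.05 s, during which the arm holds its last target. There are 200 camera calls.

TASK

Sweep the three loose ivory terminal blocks along the mat with your fingertips, through the open side of the three-sided metal catch tray, until all three are completely inside it. Only push them: do not pick any of them up. Leave the two bolts, the bushing, the cover plate and the tin where they are.

Things in the scene. Friction and masses are not known exactly. Their poses are not given: they have to be found in the camera images.
- tray: Fixed three-sided sheet-metal catch tray, no floor (parts slide on the mat). Inside 170 mm wide, 100 mm deep; walls 35 mm high, 4 mm thick. Origin: centre of the inside, at mat level. Its x axis points from the open mouth (x = -50 mm) to the back wall (x = +50 mm); side walls at y = -85 and +85 mm; z up. The mouth faces world -y within 18 degrees; the way from the blocks to it is free.
- block_1: Loose ivory terminal block with a short pin on top, 15 x 20 mm and 24 mm tall, about 14 to 20 g, standing between the tray's mouth and the bolts; any yaw. It slides easily when pushed low. Origin: centre of its underside as it stands, z up; same as the other two.
- block_2: Loose ivory terminal block with a short pin on top, 15 x 20 mm and 24 mm tall, about 14 to 20 g, standing between the tray's mouth and the bolts; any yaw. It slides easily when pushed low. Origin: centre of its underside as it stands, z up; same as the other two.
- block_3: Loose ivory terminal block with a short pin on top, 15 x 20 mm and 24 mm tall, about 14 to 20 g, standing between the tray's mouth and the bolts; any yaw. It slides easily when pushed low. Origin: centre of its underside as it stands, z up; same as the other two.
- bolt_1: Bystander, to be left alone: hexagon bolt standing upright on its head, 16 x 19 mm, 36 mm tall, loose. Origin: centre of its underside, z up.
- bolt_2: Bystander, to be left alone: hexagon bolt standing upright on its head, 16 x 19 mm, 36 mm tall, loose. Origin: centre of its underside, z up.
- bushing_1: Bystander, to be left alone: flanged black plastic bushing, 21 mm across, 14 mm tall, loose. Origin: centre of its underside, z up.
- cover_plate_1: Bystander, to be left alone: black moulded cover plate lying flat, 62 x 52 x 8 mm, loose. Origin: centre of its underside, z up.
- grease_tin: Bystander, to be left alone: round tin with a screw lid, 66 mm across, 38 mm tall, behind the mat; a tall fixed post and tool panel stand to the left of it (world +y), so swing in low and near the robot, loose. Origin: centre of its underside, z up.

How it is judged (in metres and radians):
At the end, for the whole second after the job is handed in: Each terminal block is at rest on the mat within the tray's three walls, standing or fallen over, its origin at least 8 mm past the line of the mouth; the two bolts, bushing, cover plate and tin are still upright and within 20 mm of where they were (x of block_1 in the frame of tray between -0.042 and 0.05 m and y of block_1 in the frame of tray between -0.085 and 0.085 m and height (world z) of each of block_1, block_2, block_3 below 0.026 m and linear speed of each of block_1, block_2, block_3 below 0.02 m/s and x of block_2 in the frame of tray between -0.042 and 0.05 m and y of block_2 in the frame of tray between -0.085 and 0.085 m and x of block_3 in the frame of tray between -0.042 and 0.05 m and y of block_3 in the frame of tray between -0.085 and 0.085 m and distance of each of bolt_1, bolt_2, bushing_1, cover_plate_1, grease_tin from where it was at the start of the episode below 0.02 m and angle between each of bolt_1, bolt_2, bushing_1, cover_plate_1, grease_tin's own z axis and vertical below 0.5 rad); the robot touches nothing.
It fails at once if a terminal block is lifted (underside more than 12 mm up while it is still upright, or origin more than 32 mm up in any attitude) ((height (world z) of block_1 above 0.012 m and angle between block_1's own z axis and vertical below 0.5 rad) or height (world z) of any of block_1, block_2, block_3 above 0.032 m or (height (world z) of block_2 above 0.012 m and angle between block_2's own z axis and vertical below 0.5 rad) or (height (world z) of block_3 above 0.012 m and angle between block_3's own z axis and vertical below 0.5 rad)).
It fails at once if a bolt, the bushing, the cover plate or the tin is moved by more than 20 mm or tipped over (not (distance of bolt_1 from where it was at the start of the episode below 0.02 m) or not (distance of bolt_2 from where it was at the start of the episode below 0.02 m) or not (distance of bushing_1 from where it was at the start of the episode below 0.02 m) or not (distance of cover_plate_1 from where it was at the start of the episode below 0.02 m) or not (distance of grease_tin from where it was at the start of the episode below 0.02 m) or not (angle between bolt_1's own z axis and vertical below 0.5 rad) or not (angle between bolt_2's own z axis and vertical below 0.5 rad) or not (angle between bushing_1's own z axis and vertical below 0.5 rad) or not (angle between cover_plate_1's own z axis and vertical below 0.5 rad) or not (angle between grease_tin's own z axis and vertical below 0.5 rad)).
It also fails if it takes over 61 s, if anything falls off the work surface, if the arm or the gripper's body presses on something with over 40 N, if the wrist force passes 120 N, or if a joint passes its speed limit or range.

## Working session

There is one attempt and no reset: what is moved stays moved. The work goes in short steps, Python scripts to look and compute and a tool call to move; the robot and the scene stay as the last step left them, time stands still between calls to the robot, and variables do not carry over. Pictures are saved under pics/ and viewed, at most 10 in all, crops included, and the job is handed in when it is done.

Besides the shell and the picture viewer there is one more tool, called after "Call:" as a command line: name --argument value ..., lists and objects as JSON in quotes. arm_command: Moves the arm, as the interface text tells. Shift numbers are shares of 0.25 m and turn numbers shares of 180 degrees, none past 1 either way. Its arguments: {"type":"object","properties":{"rows":{"type":"array","items":{"type":"array"}},"grip":{"type":"number"}},"required":["rows"]}

```bash
mkdir -p pics
cat > h.py <<'E'
from bench import arm
import numpy as np, cv2
def grab(n,f=None):
    im,d=arm.get_image(n)
    if f: cv2.imwrite('pics/'+f,im)
    return im,d
def world(n,d,uv):
    c=arm.camera_info(n);u,v=uv
    r=d[max(0,int(v)-1):int(v)+2,max(0,int(u)-1):int(u)+2];z=np.median(r[r>0])
    p=np.array([(u-c['cx'])*z/c['fx'],(v-c['cy'])*z/c['fy'],z,1])
    return (np.array(c['extrinsics'])@p)[:3]
E
python3 - <<'E'
from h import *
im,d=grab('top','t0.png'); im2,d2=grab('scene','s0.png')
cv2.imwrite('pics/both.png',cv2.resize(np.vstack([im,im2]),(800,1200))[:600]); 
for q in ['block_1','bolt_1','bushing_1','cover_plate_1','grease_tin','tray']:
    for r in arm.spot_in('top',q)[:4]: print(q,round(r['score'],2),np.round(r['position']),np.round(world('top',d,r['position'])))
s=arm.read_state();print(s['clock'],s['position'],s['ee_rot'],s['gripper_width'])
E
```

```text
block_1 0.62 [272. 230.] [ 449. -130.   17.]
block_1 0.55 [253. 197.] [531. -83.  17.]
block_1 0.35 [280. 266.] [ 361. -152.    6.]
bushing_1 0.59 [330. 173.] [ 596. -280.    9.]
cover_plate_1 0.58 [281. 264.] [ 364. -154.    5.]
grease_tin 0.76 [212. 137.] [680.  21.  35.]
tray 0.6 [166. 210.] [495. 131.  34.]
tray 0.32 [285. 173.] [ 594. -164.   14.]
0.4 [ 198.84935756 -592.39546181  231.1500907 ] [-1.61173699e-01  9.86926039e-01  1.75808515e-04 -2.41464005e-05] 85.41994282341142
```

View pics/t0.png

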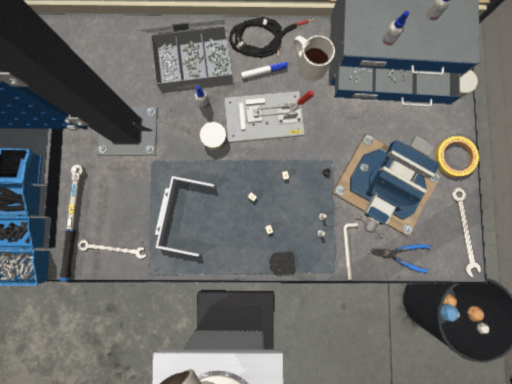

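View pics/s0.png

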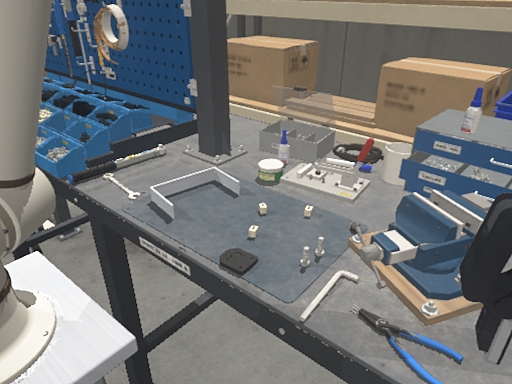

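The top view shows the tray at about columns 155-215, rows 178-257, opening right. The blocks are at (285,175), (252,197) and (269,230), and the bolts at (323,217) and (321,236). The bushing is at (326,172) and the plate at (283,264). Next I'll measure these precisely.

Run:
```python
from h import *
im,d=grab('top')
c=arm.camera_info('top');v,u=np.mgrid[:384,:512]
P=np.stack([(u-c['cx'])*d/c['fx'],(v-c['cy'])*d/c['fy'],d,np.ones_like(d)],-1)@np.array(c['extrinsics']).T
P=P[...,:3]; print(np.round(c['extrinsics'],2))
roi=np.zeros(d.shape,bool);roi[163:275,152:336]=1
print('mat z',np.median(P[...,2][roi]))
m=roi&(d>0)&(P[...,2]>5)
n,l,st,_=cv2.connectedComponentsWithStats(m.astype(np.uint8),connectivity=8)
for i in range(1,n):
    if st[i,4]<4: continue
    q=P[l==i]; print(st[i],'med',np.round(np.median(q,0)),'min',np.round(q.min(0)),'max',np.round(q.max(0)))
# tray wall tops
i=1+np.argmax(st[1:,4]*(st[1:,0]<200)); q=P[l==i]; q=q[q[:,2]>28]
r=cv2.minAreaRect(q[:,:2].astype(np.float32)); print('tray rect',r, np.round(cv2.boxPoints(r)))
cv2.imwrite('pics/c.png',cv2.resize(im[160:280,145:340],None,fx=4,fy=4,interpolation=cv2.INTER_CUBIC))
```

```text
[[ 1.0000e-02 -9.9000e-01  1.1000e-01  4.4192e+02]
 [-1.0000e+00 -1.0000e-02 -1.0000e-02 -8.6460e+01]
 [ 1.0000e-02 -1.1000e-01 -9.9000e-01  9.0282e+02]
 [ 0.0000e+00  0.0000e+00  0.0000e+00  1.0000e+00]]
mat z 0.023523087711339485
[324 169   7   7  28] med [ 597. -272.   12.] min [ 590. -278.    5.] max [ 605. -263.   16.]
[282 171   7   9  44] med [ 588. -163.   17.] min [ 578. -171.    8.] max [ 598. -155.   21.]
[156 177  60  80 610] med [492. 124.  33.] min [385.  14.   5.] max [578. 159.  39.]
[332 187   4   8  19] med [ 548. -288.   14.] min [ 541. -291.    6.] max [ 559. -284.   20.]
[248 193   9   9  45] med [531. -80.  17.] min [522. -90.   9.] max [541. -70.  25.]
[319 214   8   7  36] med [ 484. -255.   18.] min [ 475. -265.    6.] max [ 490. -249.   38.]
[266 225   7   9  44] med [ 452. -123.   17.] min [ 442. -130.    7.] max [ 462. -115.   27.]
[318 231   7   6  34] med [ 442. -251.   22.] min [ 435. -256.    5.] max [ 448. -246.   37.]
[270 253  25  22 454] med [ 367. -156.    8.] min [ 340. -186.    5.] max [ 392. -126.   13.]
tray rect ((482.7166748046875, 84.17040252685547), (108.15998840332031, 179.9873046875), 79.02388763427734) [[384.  48.]
 [561.  14.]
 [581. 120.]
 [405. 154.]]
```

View pics/c.png

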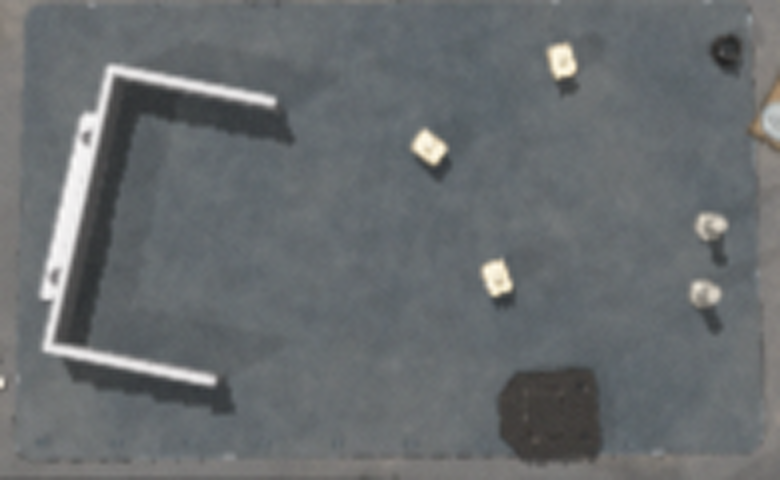

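```bash
cat >> h.py <<'E'
from scipy.spatial.transform import Rotation as R
def to(x,y,z,yaw):
    "shift & turn fractions from present pose to TCP xyz, tool down with tool x at world angle yaw (deg)"
    s=arm.read_state();r=R.from_quat(s['ee_rot'])
    a=np.radians(yaw);X=np.array([np.cos(a),np.sin(a),0]);Z=np.array([0,0,-1.])
    g=R.from_matrix(np.stack([X,np.cross(Z,X),Z],1))
    dl=r.inv().apply(np.array([x,y,z])-s['position']); t=(r.inv()*g).as_rotvec()
    print('clk',s['clock'],'pos',np.round(s['position']),'w',round(s['gripper_width']),'shift',np.round(dl/250,3),'norm mm',round(np.linalg.norm(dl)),'turn',np.round(t/np.pi,3))
E
python3 - <<'E'
from h import *
to(453,-165,120,271.8)
to(325,-380,170,235)
E
```

```text
clk 0.45 pos [ 199. -592.  231.] w 85 shift [-1.508  1.297  0.445] norm mm 510 turn [ 0.     0.    -0.407]
clk 0.45 pos [ 199. -592.  231.] w 85 shift [-0.749  0.645  0.245] norm mm 255 turn [ 0.     0.    -0.202]
```

Call:
arm_command --rows '[[[-0.15, 0.13, 0.05], [0, 0, -0.04]], [[-0.3, 0.26, 0.1], [0, 0, -0.08]], [[-0.45, 0.39, 0.15], [0, 0, -0.12]], [[-0.6, 0.52, 0.2], [0, 0, -0.16]], [[-0.75, 0.65, 0.245], [0, 0, -0.2]]]' --grip 0.12

```text
clock: 0.95
position: [322.8, -381.9, 171.1]
ee_rot: [-0.46, 0.888, -0.0, 0.0]
contact_force: [1.3, 0.2, -0.3]
gripper_width: 12.3
grasp_force: 0.0
```

Run:
```python
from h import *
to(453,-165,90,271.8)
```

```text
clk 0.95 pos [ 323. -382.  171.] w 12 shift [-1.009  0.074  0.324] norm mm 266 turn [-0.    -0.    -0.205]
```

Call:
arm_command --rows '[[[-0.19, 0.015, 0.06], [0, 0, -0.04]], [[-0.38, 0.03, 0.12], [0, 0, -0.08]], [[-0.57, 0.045, 0.18], [0, 0, -0.12]], [[-0.76, 0.06, 0.24], [0, 0, -0.16]], [[-0.94, 0.07, 0.3], [0, 0, -0.205]]]'

```text
clock: 1.45
position: [445.2, -180.0, 96.3]
ee_rot: [0.718, -0.696, 0.001, -0.0]
contact_force: [1.0, -0.5, -0.5]
gripper_width: 10.6
grasp_force: 0.0
```

Run:
```python
from h import *
to(453,-160,6,271.8)
```

```text
clk 1.45 pos [ 445. -180.   96.] w 11 shift [-0.079 -0.033  0.361] norm mm 93 turn [-0. -0.  0.]
```

Call:
arm_command --rows '[[[-0.08, -0.03, 0.12], [0, 0, 0]], [[-0.08, -0.03, 0.24], [0, 0, 0]], [[-0.08, -0.03, 0.32], [0, 0, 0]], [[-0.08, -0.03, 0.36], [0, 0, 0]], [[-0.08, -0.03, 0.36], [0, 0, 0]]]'

```text
clock: 1.95
position: [450.6, -161.7, 5.4]
ee_rot: [0.716, -0.698, -0.001, 0.001]
contact_force: [-0.1, 0.2, 0.3]
gripper_width: 10.5
grasp_force: 0.0
```

Run:
```python
from h import *
to(436,81,6,274.4)
to(450,-110,6,274)
```

```text
clk 1.95 pos [ 451. -162.    5.] w 10 shift [-0.972  0.034 -0.002] norm mm 243 turn [ 0.001  0.    -0.016]
clk 1.95 pos [ 451. -162.    5.] w 10 shift [-0.207 -0.003 -0.003] norm mm 52 turn [ 0.001  0.    -0.014]
```

Call:
arm_command --rows '[[[-0.06, 0.0, 0], [0, 0, 0]], [[-0.12, 0.0, 0], [0, 0, 0]], [[-0.2, 0.0, 0], [0, 0, 0]], [[-0.28, 0.005, 0], [0, 0, -0.01]], [[-0.36, 0.01, 0], [0, 0, -0.01]]]'

```text
clock: 2.45
position: [447.6, -71.2, 7.8]
ee_rot: [0.727, -0.687, 0.001, -0.001]
contact_force: [-0.1, 0.3, -0.5]
gripper_width: 10.0
grasp_force: 0.1
```

Run:
```python
from h import *
to(436,81,6,273.6)
im,d=grab('scene')
cv2.imwrite('pics/s1.png',cv2.resize(im[150:300,120:380],None,fx=3,fy=3))
```

```text
clk 2.45 pos [448. -71.   8.] w 10 shift [-0.611  0.012  0.007] norm mm 153 turn [-0.001  0.    -0.002]
```

View pics/s1.png

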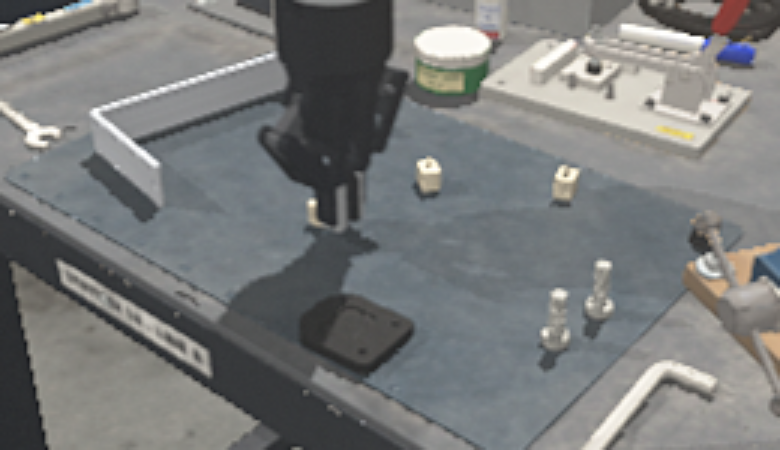

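The block at crop pixel (315,212) is upright and riding ahead of the fingertips. The other objects haven't moved, so I'll keep pushing.

Call:
arm_command --rows '[[[-0.08, 0.0, 0.005], [0, 0, 0]], [[-0.16, 0.0, 0.005], [0, 0, 0]], [[-0.24, 0.005, 0.005], [0, 0, 0]], [[-0.32, 0.005, 0.005], [0, 0, 0]], [[-0.4, 0.01, 0.005], [0, 0, 0]]]'

```text
clock: 3.0
position: [439.5, 28.8, 6.4]
ee_rot: [0.727, -0.687, 0.001, -0.002]
contact_force: [0.5, 0.2, 0.5]
gripper_width: 10.2
grasp_force: 0.1
```

Call:
arm_command --rows '[[[-0.06, 0.0, 0], [0, 0, 0]], [[-0.12, 0.0, 0], [0, 0, 0]], [[-0.17, 0.0, 0], [0, 0, 0]], [[-0.2, 0.0, 0], [0, 0, 0]], [[-0.2, 0.0, 0], [0, 0, 0]]]'

```text
clock: 3.5
position: [436.0, 78.6, 5.6]
ee_rot: [0.727, -0.686, 0.0, -0.001]
contact_force: [-0.2, -0.4, -0.5]
gripper_width: 10.2
grasp_force: 0.0
```

Run:
```python
from h import *
to(436,20,100,273.6)
im,d=grab('scene')
cv2.imwrite('pics/s2.png',cv2.resize(im[150:300,120:380],None,fx=3,fy=3))
```

```text
clk 3.5 pos [436.  79.   6.] w 10 shift [ 0.234  0.013 -0.378] norm mm 111 turn [-0.     0.    -0.002]
```

View pics/s2.png

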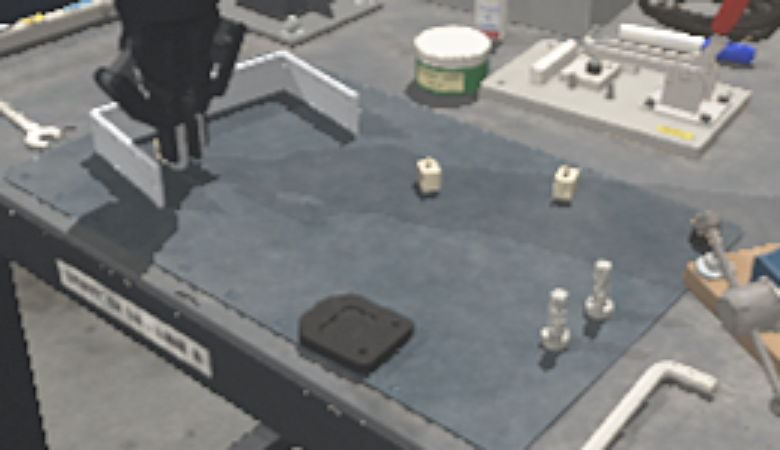

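The fingers are in the tray with the first block hidden ahead of them, and everything else is in place. I'll back off, rise and go behind the middle block.

Call:
arm_command --rows '[[[0.08, 0, -0.02], [0, 0, 0]], [[0.18, 0, -0.12], [0, 0, 0]], [[0.25, 0, -0.28], [0, 0, 0]], [[0.3, 0, -0.38], [0, 0, 0]], [[0.42, -0.1, -0.4], [0, 0, -0.03]]]'

```text
clock: 4.05
position: [466.0, -26.1, 108.4]
ee_rot: [0.76, -0.65, 0.001, -0.002]
contact_force: [1.3, 0.8, 0.5]
gripper_width: 10.3
grasp_force: 0.0
```

Run:
```python
from h import *
to(542,-120,80,285.9)
```

```text
clk 4.05 pos [466. -26. 108.] w 10 shift [ 0.418 -0.242  0.114] norm mm 124 turn [-0.002  0.    -0.039]
```

Call:
arm_command --rows '[[[0.14, -0.08, 0.04], [0, 0, -0.02]], [[0.28, -0.16, 0.08], [0, 0, -0.04]], [[0.41, -0.24, 0.11], [0, 0, -0.04]], [[0.42, -0.24, 0.2], [0, 0, -0.04]], [[0.42, -0.24, 0.24], [0, 0, -0.04]]]'

```text
clock: 4.55
position: [539.9, -122.1, 42.8]
ee_rot: [0.797, -0.604, -0.002, 0.001]
contact_force: [-0.5, 0.3, -0.0]
gripper_width: 10.3
grasp_force: 0.0
```

Run:
```python
from h import *
im,d=grab('top')
for r in arm.spot_in('top','block_1'): print(round(r['score'],2),np.round(world('top',d,r['position'])))
to(541,-118,6,285.9)
```

```text
clk 4.65 pos [ 539. -121.   43.] w 10 shift [-0.009 -0.011  0.149] norm mm 37 turn [ 0.002  0.    -0.001]
```

Call:
arm_command --rows '[[[0, -0.01, 0.08], [0, 0, 0]], [[0, -0.01, 0.145], [0, 0, 0]], [[0, -0.01, 0.145], [0, 0, 0]], [[-0.06, -0.01, 0.145], [0, 0, 0]], [[-0.12, -0.01, 0.145], [0, 0, 0]]]'

```text
clock: 5.15
position: [535.9, -89.8, 10.1]
ee_rot: [0.798, -0.603, 0.001, -0.001]
contact_force: [-0.5, -0.1, 0.7]
gripper_width: 10.2
grasp_force: 0.1
```

Run:
```python
from h import *
to(484,84,6,285.9)
```

```text
clk 5.15 pos [536. -90.  10.] w 10 shift [-0.725  0.01   0.016] norm mm 181 turn [-0.001 -0.    -0.   ]
```

Call:
arm_command --rows '[[[-0.08, 0.0, 0.01], [0, 0, 0]], [[-0.16, 0.0, 0.015], [0, 0, 0]], [[-0.24, 0.0, 0.015], [0, 0, 0]], [[-0.32, 0.005, 0.015], [0, 0, 0]], [[-0.4, 0.005, 0.015], [0, 0, 0]]]'

```text
clock: 5.65
position: [506.8, 7.1, 6.3]
ee_rot: [0.798, -0.602, 0.001, -0.001]
contact_force: [-0.1, 0.1, -0.2]
gripper_width: 10.0
grasp_force: 0.1
```

Call:
arm_command --rows '[[[-0.08, 0.0, 0], [0, 0, 0]], [[-0.16, 0.0, 0], [0, 0, 0]], [[-0.24, 0.0, 0], [0, 0, 0]], [[-0.3, 0.005, 0], [0, 0, 0]], [[-0.33, 0.005, 0], [0, 0, 0]]]'

```text
clock: 6.15
position: [482.9, 86.2, 6.2]
ee_rot: [0.799, -0.602, 0.0, -0.001]
contact_force: [0.2, -0.8, -0.3]
gripper_width: 10.0
grasp_force: 0.1
```

Call:
arm_command --rows '[[[0, 0, 0], [0, 0, 0]], [[0.08, 0, -0.02], [0, 0, 0]], [[0.18, 0, -0.12], [0, 0, 0]], [[0.28, 0, -0.28], [0, 0, 0]], [[0.42, -0.05, -0.38], [0, 0, 0]]]'

```text
clock: 6.65
position: [523.8, -14.5, 102.8]
ee_rot: [0.798, -0.602, 0.001, -0.001]
contact_force: [1.0, 0.8, -0.9]
gripper_width: 9.9
grasp_force: 0.0
```

Run:
```python
from h import *
to(603,-203,90,290.3)
im,d=grab('scene')
cv2.imwrite('pics/s3.png',cv2.resize(im[150:300,120:380],None,fx=3,fy=3))
```

```text
clk 6.65 pos [524. -14. 103.] w 10 shift [ 0.812 -0.098  0.051] norm mm 205 turn [-0.001 -0.    -0.024]
```

View pics/s3.png

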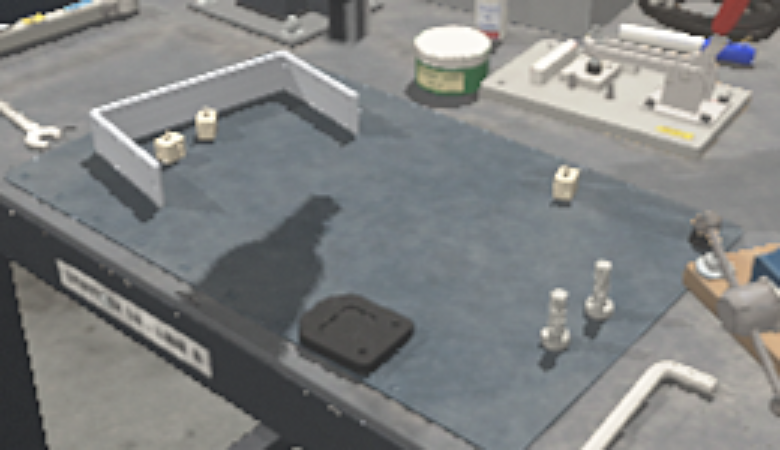

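Two blocks now stand inside the tray, at crop pixels (168,148) and (206,123). The third is at (565,183).

Call:
arm_command --rows '[[[0.17, -0.02, 0.02], [0, 0, -0.01]], [[0.34, -0.04, 0.03], [0, 0, -0.02]], [[0.52, -0.06, 0.04], [0, 0, -0.024]], [[0.68, -0.08, 0.05], [0, 0, -0.024]], [[0.81, -0.1, 0.05], [0, 0, -0.024]]]'

```text
clock: 7.2
position: [603.4, -204.0, 87.0]
ee_rot: [0.819, -0.573, -0.0, 0.0]
contact_force: [-0.2, 0.9, 0.8]
gripper_width: 10.2
grasp_force: 0.0
```

Run:
```python
from h import *
to(603,-203,6,290.3)
```

```text
clk 7.2 pos [ 603. -204.   87.] w 10 shift [-0.004 -0.     0.324] norm mm 81 turn [ 0.     0.    -0.001]
```

Call:
arm_command --rows '[[[0, 0, 0.12], [0, 0, 0]], [[0, 0, 0.24], [0, 0, 0]], [[0, 0, 0.32], [0, 0, 0]], [[0, 0, 0.32], [0, 0, 0]], [[-0.06, 0, 0.32], [0, 0, 0]]]'

```text
clock: 7.7
position: [598.8, -188.5, 7.7]
ee_rot: [0.819, -0.573, 0.001, 0.0]
contact_force: [0.3, -1.0, 0.6]
gripper_width: 10.4
grasp_force: 0.0
```

Call:
arm_command --rows '[[[-0.06, 0, 0], [0, 0, 0]], [[-0.13, 0, 0], [0, 0, 0]], [[-0.21, 0, 0], [0, 0, 0]], [[-0.29, 0, 0], [0, 0, 0]], [[-0.37, 0, 0], [0, 0, 0]]]'

```text
clock: 8.2
position: [566.1, -98.5, 8.9]
ee_rot: [0.82, -0.572, 0.001, -0.001]
contact_force: [1.1, -0.3, 0.8]
gripper_width: 9.8
grasp_force: 0.1
```

Run:
```python
from h import *
to(504,60,6,290.3)
im,d=grab('scene')
cv2.imwrite('pics/s4.png',cv2.resize(im[150:300,120:380],None,fx=3,fy=3))
```

```text
clk 8.2 pos [566. -98.   9.] w 10 shift [-0.681  0.014  0.011] norm mm 170 turn [-0.001 -0.    -0.   ]
```

View pics/s4.png

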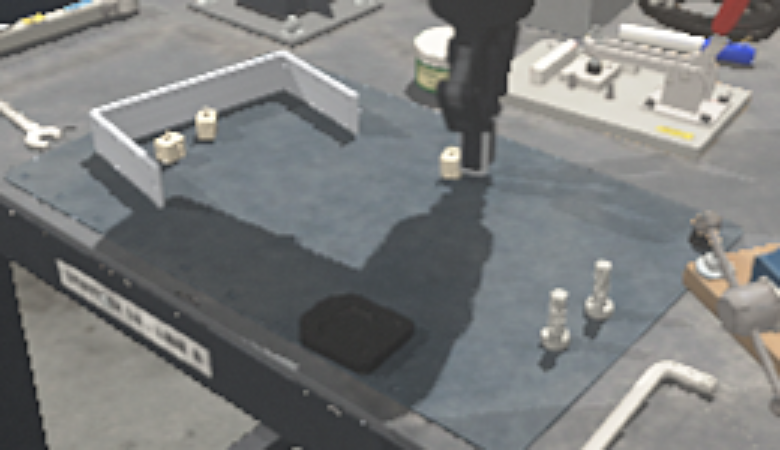

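The third block, at (451,162), is upright and in front of the fingers. I'll finish the push, then lift clear.

Call:
arm_command --rows '[[[-0.08, 0.0, 0.01], [0, 0, 0]], [[-0.16, 0.0, 0.01], [0, 0, 0]], [[-0.24, 0.005, 0.01], [0, 0, 0]], [[-0.32, 0.005, 0.01], [0, 0, 0]], [[-0.4, 0.01, 0.01], [0, 0, 0]]]'

```text
clock: 8.75
position: [529.3, -5.7, 6.2]
ee_rot: [0.82, -0.572, 0.001, -0.001]
contact_force: [0.8, 1.4, 0.1]
gripper_width: 10.4
grasp_force: 0.1
```

Call:
arm_command --rows '[[[-0.08, 0.0, 0], [0, 0, 0]], [[-0.16, 0.0, 0], [0, 0, 0]], [[-0.24, 0.0, 0], [0, 0, 0]], [[-0.28, 0.005, 0], [0, 0, 0]], [[-0.28, 0.005, 0], [0, 0, 0]]]'

```text
clock: 9.25
position: [503.7, 59.1, 5.8]
ee_rot: [0.821, -0.571, 0.0, -0.0]
contact_force: [0.4, -0.9, 0.8]
gripper_width: 10.5
grasp_force: 0.0
```

Call:
arm_command --rows '[[[0.08, 0, -0.02], [0, 0, 0]], [[0.18, 0, -0.12], [0, 0, 0]], [[0.34, 0, -0.24], [0, 0, 0]], [[0.52, 0, -0.32], [0, 0, 0]], [[0.7, 0, -0.38], [0, 0, 0]]]'

```text
clock: 9.75
position: [565.6, -108.6, 102.4]
ee_rot: [0.82, -0.572, 0.001, -0.001]
contact_force: [1.5, 0.4, 0.0]
gripper_width: 10.1
grasp_force: 0.0
```

Call:
arm_command --rows '[[[0.12, 0, 0], [0, 0, 0]], [[0.2, 0, 0], [0, 0, 0]], [[0.2, 0, 0], [0, 0, 0]], [[0.2, 0, 0], [0, 0, 0]], [[0.2, 0, 0], [0, 0, 0]]]'

```text
clock: 10.25
position: [581.3, -153.1, 100.0]
ee_rot: [0.82, -0.572, -0.0, 0.0]
contact_force: [0.4, -0.3, 0.1]
gripper_width: 10.4
grasp_force: 0.0
```

Run:
```python
from h import *
grab('top','t5.png'); im=cv2.imread('pics/t5.png')
d=arm.get_image('top')[1]
c=arm.camera_info('top');v,u=np.mgrid[:384,:512]
P=(np.stack([(u-c['cx'])*d/c['fx'],(v-c['cy'])*d/c['fy'],d,np.ones_like(d)],-1)@np.array(c['extrinsics']).T)[...,:3]
ax=np.array([.194,.981]);rel=P[...,:2]-[482.3,82.2];tx=rel@ax;ty=rel@[-.981,.194]
m=(d>0)&(P[...,2]>8)&(abs(tx+8)<52)&(abs(ty)<78)
n,l,st,_=cv2.connectedComponentsWithStats(m.astype(np.uint8),connectivity=8)
for i in range(1,n):
    q=l==i
    if st[i,4]>8: print(st[i,4],'tray x,y,z',np.round([np.median(tx[q]),np.median(ty[q]),P[q][:,2].max()]))
cv2.imwrite('pics/c5.png',cv2.resize(im[160:280,145:340],None,fx=4,fy=4,interpolation=cv2.INTER_CUBIC))
```

```text
1623 tray x,y,z [-51. -23. 591.]
```

View pics/c5.png

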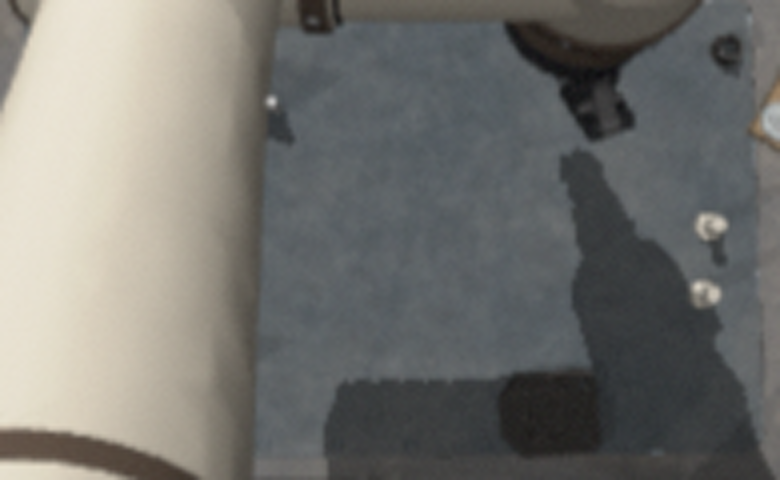

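The arm hides the tray from above, but the bystanders are visibly in place. I'll measure from the scene camera instead.

Run:
```python
from h import *
im,d=grab('scene')
c=arm.camera_info('scene');v,u=np.mgrid[:384,:512]
P=(np.stack([(u-c['cx'])*d/c['fx'],(v-c['cy'])*d/c['fy'],d,np.ones_like(d)],-1)@np.array(c['extrinsics']).T)[...,:3]
rel=P[...,:2]-[482.3,82.2];tx=rel@[.194,.981];ty=rel@[-.981,.194]
m=(d>0)&(P[...,2]>6)&(P[...,2]<33)&(abs(tx+8)<50)&(abs(ty)<76)
n,l,st,_=cv2.connectedComponentsWithStats(m.astype(np.uint8),connectivity=4)
for i in range(1,n):
    q=l==i
    if st[i,4]>8: print(st[i,4],'tray x,y,z',np.round([np.median(tx[q]),np.median(ty[q]),tx[q].min(),tx[q].max(),P[q][:,2].max()]))
cv2.imwrite('pics/s6.png',cv2.resize(im[150:300,120:380],None,fx=3,fy=3))
```

```text
51 tray x,y,z [16.  9.  9. 26. 22.]
58 tray x,y,z [ -8. -12. -14.   3.  23.]
70 tray x,y,z [ 1. 49. -6. 13. 27.]
```

View pics/s6.png

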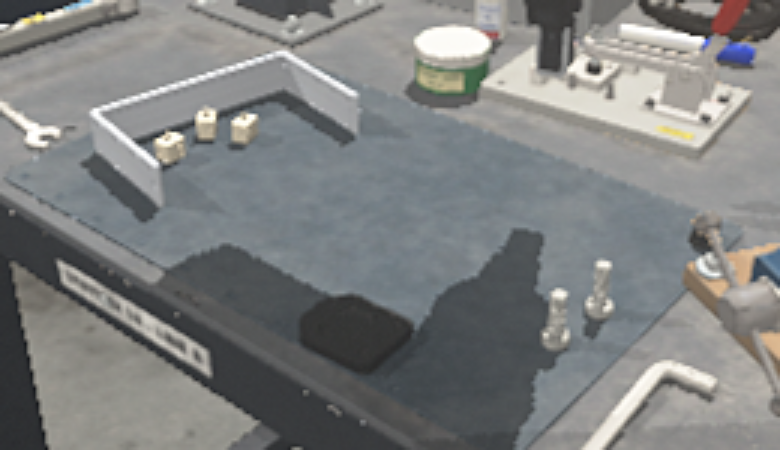

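All three blocks stand inside the tray, at tray x of about +16, -8 and +1 mm against the -42 mm limit. The bystanders are untouched and the arm is clear, so I'm handing the job in.

```bash
python3 -c "
from bench import arm
print(arm.job_done())"
```

```text
the job is handed in; nothing more can be done
None
```

I swept all three terminal blocks into the tray by pushing only; all stood at least 34 mm inside the -42 mm limit, the bystanders looked unmoved, and I handed the job in at about 10 s (no verdict was returned).

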